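# Draw the bottom tile from the hopper and lay it on the drying rest

### The arm

A 7-joint arm with a two-finger parallel gripper is mounted at the origin on the work surface. World frame = base frame: x ahead of the robot, y to its left, z up, the work surface at z = 0. Lengths are in m, angles in rad, forces in N, time in s.
With the tool pointing down it reaches from about 0.4 to 0.75 m from the base axis. Payload 19.5 kg.
Tool frame: the origin (TCP) lies at the very end of the fingers, on their centre line; the grasp point (between the pads) lies env.grip_point_offset behind it (env.grip_point_offset is the distance from the TCP to the grasp point, in m); z points along the fingers, y is the line along which they close (so a half turn about z gives the same grasp; the last joint's range is limited). The gripper opens to 85 mm and grips with 20 to 120 N. Pads are 22 mm wide; open, the fingers measure 114 mm over their backs; the gripper's body (76 mm by 85 mm) begins 54 mm behind the grasp point. The pads swing forward as they close: fully open they stand 13 mm farther back than shut.
Start: joints at [1.122, 0.707, -0.028, 1.485, 0.022, 0.951, -0.075], TCP at [0.228, -0.528, 0.231] pointing down, gripper open.
Joint ranges: [-2.71, 2.71], [-0.32, 2.16], [-1.57, 1.52], [0, 2.45], [-1.46, 4.6], [0, 2.02], [-2.83, 2.83]. Speed limits (rad/s): [1.89, 1.89, 2.57, 2.57, 3.01, 3.01, 3.01].

### API

Orientations are given as a unit quaternion [x, y, z, w].
In Python, from rig import env, eyes gives the robot as it stands.
- The arm moves only by the shell command python3 -m crank 'ROWS' [FORCE]. ROWS is JSON, a list of rows, each a list of 5 numbers: the opening in per cent of the stroke, from 0 (shut) to 100 (fully open), then the shift along the tool's x, y, z in mm, then the turn about the tool's z in rad. In form: [[gripper, tx, ty, tz, spin], ...]. A call has 1 to 20 rows; each row is the pose to reach, as a shift and turn from the pose commanded when the call began, along the tool's axes at that moment; what a row does not reach only later rows make up. A row lasts 1/8 s, in which the tool goes at most 62.5 mm and 10.7 degrees, less where a joint would pass 70% of its speed; a pose out of reach is approached as far as the arm can. A call with a gripper value outside its range is refused whole. The fingers move at their own pace and stop on an object; FORCE is the grip in N (left out, the last holds). Time passes only in rows, so rows that repeat a pose let the fingers close. It gives the time, the measured TCP pose, the force, the opening and the grip force at its end, in the units of the state.
- env.sense(): the state, without advancing time (a new reading comes with each control period).
- eyes.capture(name): name is "scene" or "top" or "wrist"; returns the picture (480x640x3 uint8, red, green, blue); there is no depth.
- eyes.get_calibration(name): a dict with "intrinsics" (3x3 intrinsics, pixels), "rvec" (rotation vector, rad) and "tvec" (3), from world to camera coordinates, as OpenCV has them. Camera axes: x right, y down, z forward; pixel columns grow to the right and rows downward; lengths in m; the calibration is good to about 2 mm. A picture is of the moment at which its call begins: read the wrist's pose just before it. get_calibration takes no time and is no camera call; for the wrist camera it gives the pose at the moment of the call.
- env.job_done(): hands the job in; it is judged then, once.
The state is a dict: "t": time; "joints": joint angles; "joint_velocities": joint speeds; "tau": joint torques, N m; "tcp_pos": TCP position; "tcp_rot": TCP orientation; "contact_force": force on the tool from outside, world axes, zero at the start; "ft_torque": the same for the moment, N m; "grip_width": opening from 0.0 (shut) to 1.0 (fully open); "gripper_force": force on a finger pad.
Only numpy, scipy, OpenCV 4.12 (cv2) and the standard library are available. Lean on these libraries where they do the work, as an engineer would, in place of code of your own. Each camera call takes 0.05 s, during which the arm holds its last target. There are 200 camera calls.

### The job

Slide the bottom tile out through the front slot of the hopper, so that the three above it drop down one place and stay in the hopper, and lay it flat across both slats of the drying rest, squarely and in the middle. Set it down without letting it fall, let go, and leave the bowl, the jar and the mug where they are.

Things in the scene. Friction and masses are not known exactly. Their poses are not given: they have to be found in the camera images.
- hopper: fixed gravity hopper with the stack of four tiles; origin: centre of the stack space at table level, z up, front faces its -x (to the robot's right, give or take 22 degrees), tiles' length along x. Plinth 68 mm wide, x -58 to +66 mm; its top, the stack's floor, at z = 60 mm. Four green corner angles to z = 200 mm enclose 124 (x) by 60 mm (y). Upper tiles drop by themselves as the bottom one leaves.
- hopper_slot (a point): middle of the 20 mm high slot at the front of the hopper: origin frame x = -66 mm (outer face of the front angles, which begin at z = 80 mm), z = 70 mm. Only the bottom tile passes, sliding level towards the hopper's -x; it is free once its rear end is past this face.
- hopper_lip (a point): front edge of the flared blue mouth on top of the hopper, 12 mm ahead of the front angles (hopper x = -78 mm), 225 mm above the table. It overhangs the slot, so a gripper pointing straight down does not fit at the tile's end: lean it 20 to 50 degrees back, away from the hopper.
- tile1_center (a point): the bottom one of four identical white biscuit-ware tiles, 120 (x) by 56 (y) by 14 mm thick, 0.14 to 0.24 kg; point at its centre, 67 mm above the table at the start, z up. Its front end sticks 34 to 44 mm out of the slot with only air beneath it, to be pinched by its two long side edges (56 mm apart). It carries the other three.
- tile2_center (a point): tile like the bottom one (120 x 56 x 14 mm, lying flat), second from the bottom of the stack, inside the hopper; point at its centre, half-way up
- tile3_center (a point): tile like the bottom one (120 x 56 x 14 mm, lying flat), third from the bottom of the stack, inside the hopper; point at its centre, half-way up
- tile4_center (a point): tile like the bottom one (120 x 56 x 14 mm, lying flat), the top one of the stack, inside the hopper; point at its centre, half-way up
- rest: fixed drying rest: base board 130 (x) by 170 mm (y), 12 mm high, with two upright wooden slats along its y (150 mm long, 12 mm thick), centred at x = -26 and +26 mm, tops 50 mm above the table. A tile lies across both with its length along the rest's x (either way round), its ends overhanging freely. Origin: centre of the underside, at table level; z up.
- bowl: bystander: upturned unfired bowl, 170 mm across, 90 mm high, loose; origin at the centre of its underside
- glaze_jar: bystander: closed glaze jar, 76 mm across, 100 mm high, loose; origin at the centre of its underside
- mug: bystander: blue mug, 80 mm across plus a handle, 90 mm high, loose; origin at the centre of its underside

How it is judged:
By the outcome, as a careful person would: the job done as asked, in the order asked, and still so for the second after the job is handed in, with the robot touching nothing.
It also fails if it takes over 38 s, if anything falls off the work surface, if the arm or the gripper's body presses on something with over 40 N, if the wrist force passes 120 N, or if a joint passes its speed limit or range.

## Working session

There is one attempt and no reset: what is moved stays moved. The work goes in short steps, Python scripts to look and compute and a shell command to move; the robot and the scene stay as the last step left them, time stands still between calls to the robot, and variables do not carry over. Pictures are saved under pics/ and viewed, at most 10 in all, crops included, and the job is handed in when it is done.

```bash
ls; mkdir -p pics; python3 - <<'E'
from rig import env,eyes
import cv2
s=env.sense();print(s,env.grip_point_offset)
for n in("scene","top"):
    cv2.imwrite(f"pics/{n}0.png",eyes.capture(n)[:,:,::-1]);print(eyes.get_calibration(n))
E
```

```text
pics
{'t': 0.0, 'joints': array([ 1.12226774,  0.70707623, -0.02763949,  1.48504882,  0.02198826,
        0.950888  , -0.07551419]), 'joint_velocities': array([ 4.65988663e-04,  1.23459289e-03, -4.93580265e-06, -6.78549599e-04,
       -1.02155829e-03, -1.20846755e-03,  3.52027336e-04]), 'tau': array([ 1.35717378e-04, -8.83219099e+01,  1.23504516e+00, -2.36164248e+01,
        1.69082283e-02,  6.70642796e-03,  5.58049385e-05]), 'tcp_pos': array([ 0.22742517, -0.52780289,  0.23083089]), 'tcp_rot': array([ 9.79382691e-01,  2.02012948e-01, -1.19321079e-04, -5.46466534e-04]), 'contact_force': array([-0.15130568, -0.62462565,  0.54931387]), 'ft_torque': array([ 0.02292348,  0.02466387, -0.04117849]), 'gripper_force': 0.0, 'grip_width': 0.9998026508200868} 0.0187
{'intrinsics': array([[573.50243201,   0.        , 322.05198601],
       [  0.        , 573.50243201, 238.32151228],
       [  0.        ,   0.        ,   1.        ]]), 'rvec': array([ 1.52548907,  1.97301048, -0.86835987]), 'tvec': array([ 0.0459241 , -0.28986927,  1.73170734])}
{'intrinsics': array([[623.27455863,   0.        , 315.23363004],
       [  0.        , 623.27455863, 246.00773584],
       [  0.        ,   0.        ,   1.        ]]), 'rvec': array([ 2.10673669, -2.16035904,  0.15276139]), 'tvec': array([0.13450832, 0.62332643, 1.42589525])}
```

View pics/scene0.png

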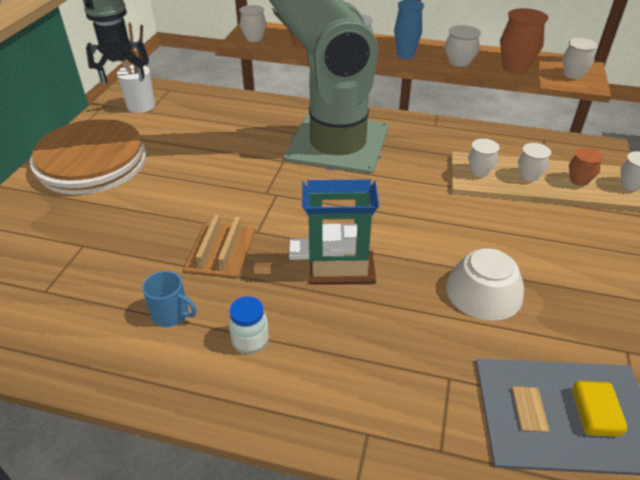

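View pics/top0.png

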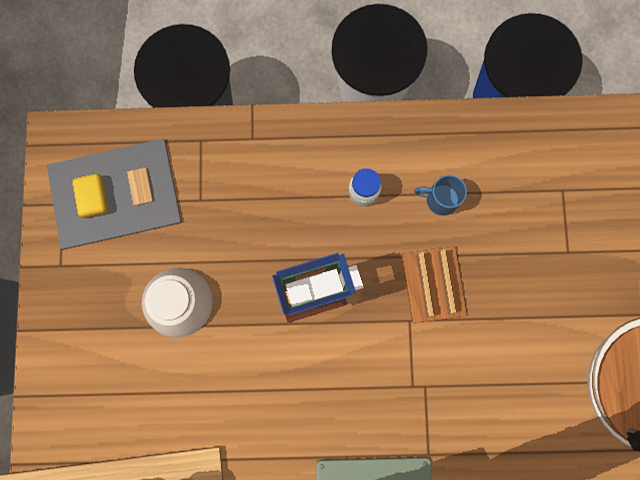

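The scene view shows the hopper at about (340,230), with tile 1 sticking out at (300,248). The rest is at (222,245), the mug at (170,298) and the jar at (248,325). In the top view, the blue mouth is at (315,286), the protruding tile end at (355,278), and the rest at (435,284) with slats at x≈429 and 449.

```bash
cat >h.py <<'E'
import numpy as np,cv2
from rig import env,eyes
from scipy.spatial.transform import Rotation as R
def ray(cal,uv):
    K=cal['intrinsics'];Rm=cv2.Rodrigues(np.array(cal['rvec'],float))[0]
    c=-Rm.T@cal['tvec'];uv=np.atleast_2d(uv)
    d=(Rm.T@np.linalg.inv(K)@np.c_[uv,np.ones(len(uv))].T).T
    return c,d
def on(cal,uv,z):
    c,d=ray(cal,uv);return c+d*((z-c[2])/d[:,2])[:,None]
def proj(cal,P):
    return cv2.projectPoints(np.atleast_2d(P).astype(float),np.array(cal['rvec'],float),np.array(cal['tvec'],float),cal['intrinsics'],None)[0][:,0]
def blobs(m,roi,amin=30):
    k=np.zeros(m.shape,np.uint8);x0,y0,x1,y1=roi;k[y0:y1,x0:x1]=m[y0:y1,x0:x1]*255
    return [c for c in cv2.findContours(k,cv2.RETR_EXTERNAL,cv2.CHAIN_APPROX_NONE)[0] if cv2.contourArea(c)>amin]
E
python3 - <<'E'
from h import *
np.set_printoptions(precision=4,suppress=True)
im=cv2.imread('pics/top0.png').astype(int);b,g,r=im[...,0],im[...,1],im[...,2]
cal=eyes.get_calibration('top')
def rep(n,m,roi,z,a=30):
    for c in blobs(m,roi,a):
        bx=cv2.boxPoints(cv2.minAreaRect(c));P=on(cal,bx,z);e=[P[1]-P[0],P[2]-P[1]]
        print(n,cv2.contourArea(c),bx.mean(0),'ctr',P.mean(0)[:2],[(round(np.linalg.norm(v),4),round(np.degrees(np.arctan2(v[1],v[0])),1)) for v in e])
rep('mouth',(b>r+30)&(b>g+15),(260,240,370,330),.225)
rep('tile',(np.minimum(b,r)>170),(340,255,375,300),.074,20)
rep('tilesin',(np.minimum(b,r)>170),(270,255,349,320),.116,20)
rep('slat',(r>190)&(g>150)&(b<190),(400,240,475,330),.05)
rep('base',(r>g+25)&(g>b+15)&(r-b>85),(400,240,475,330),.012,500)
for p in [(418,290),(429,285),(440,285),(449,282),(480,290),(455,284)]: print(p,im[p[1],p[0]])
E
python3 -c "
import cv2;a=cv2.imread('pics/top0.png')[235:335,260:480];cv2.imwrite('pics/c0.png',cv2.resize(a,None,fx=3.6,fy=3.6,interpolation=2))"
```

```text
mouth 3265.5 [313.3007 283.5623] ctr [0.5208 0.1225] [(np.float64(0.1572), np.float64(-74.0)), (np.float64(0.0952), np.float64(-164.6))]
tile 122.0 [355.85 278.05] ctr [0.5454 0.0266] [(np.float64(0.0198), np.float64(-73.0)), (np.float64(0.0395), np.float64(-163.6))]
tilesin 335.0 [298.7846 293.3769] ctr [0.51   0.1573] [(np.float64(0.0496), np.float64(-76.1)), (np.float64(0.0387), np.float64(-166.1))]
tilesin 637.0 [325.2541 283.5757] ctr [0.5304 0.0976] [(np.float64(0.0674), np.float64(-74.3)), (np.float64(0.0527), np.float64(-164.7))]
slat 237.0 [425.7237 283.7865] ctr [ 0.5309 -0.1373] [(np.float64(0.0112), np.float64(-82.3)), (np.float64(0.1494), np.float64(-173.8))]
slat 233.0 [447.7611 280.8708] ctr [ 0.5364 -0.1891] [(np.float64(0.011), np.float64(-81.8)), (np.float64(0.1505), np.float64(-173.7))]
base 5879.5 [437.  284.5] ctr [ 0.5325 -0.1705] [(np.float64(0.179), np.float64(-91.5)), (np.float64(0.214), np.float64(176.4))]
(418, 290) [ 64 113 179]
(429, 285) [31 53 91]
(440, 285) [ 71 117 185]
(449, 282) [124 180 229]
(480, 290) [ 68 113 163]
(455, 284) [ 42  70 113]
```

View pics/c0.png

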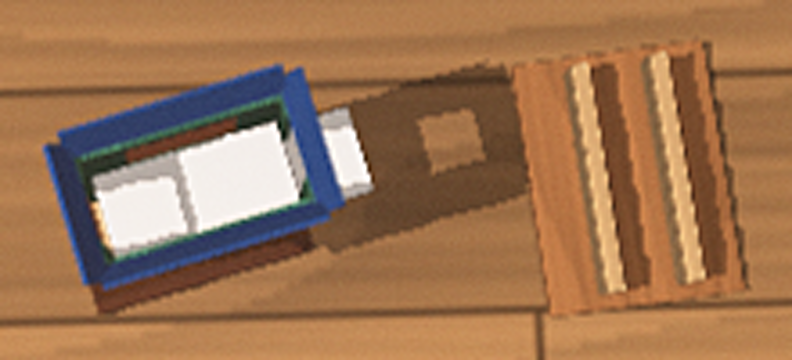

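The hopper's centre is about (0.521, 0.1225), with its front facing −74.3°; the mouth measures 157 mm, as it should. Tile 1 sticks out about 43 mm. The rest's centre is (0.5337, −0.163), with its long axis at −83.9°, and the slats measure 150 mm long and 52 mm apart, which also fits.

Moves have no tilt term, so I'll check in free space whether the tool leans inward when it's pulled in towards the base past its inner reach. That direction is about the lean needed here.

```bash
cat >st.py <<'E'
from h import *
np.set_printoptions(precision=4,suppress=True)
s=env.sense();M=R.from_quat(s['tcp_rot']).as_matrix()
print('t',s['t'],'tcp',s['tcp_pos'],'w',s['grip_width'],'gf',s['gripper_force'],'F',s['contact_force']);print('q',s['joints']);print(M)
z=M[:,2];print('tilt deg',np.degrees(np.arccos(-z[2])),'dir',np.degrees(np.arctan2(z[1],z[0])))
E
python3 -m crank '[[100,0,-60,0,0],[100,0,-120,0,0],[100,0,-180,0,0],[100,0,-240,0,0],[100,0,-300,0,0],[100,0,-350,0,0],[100,0,-375,0,0],[100,0,-375,0,0],[100,0,-375,0,0]]'; python3 st.py
```

```text
t: 1.23
tcp_pos: [0.0977, -0.1964, 0.2363]
tcp_rot: [0.975, 0.211, -0.004, -0.072]
contact_force: [-0.4, -0.2, -0.0]
grip_width: 1.001
gripper_force: 0.0
t 1.225 tcp [ 0.0977 -0.1964  0.2363] w 1.0008361677643451 gf 0.0 F [-0.3573 -0.2099 -0.0072]
q [ 1.6475  0.3846 -0.9401  2.4437  0.3967  0.6281 -0.7602]
[[ 0.9106  0.4115 -0.0387]
 [ 0.4127 -0.9001  0.1395]
 [ 0.0226 -0.143  -0.9895]]
tilt deg 8.324162236143659 dir 105.50977551205877
```

Pulling in leaned the tool 8.3° in direction 105.5°, and the hopper needs 105.7°. I'll pull in slightly further, then move out and check that the lean holds.

```bash
python3 -m crank '[[100,0,-20,0,0],[100,0,-25,0,0]]' >/dev/null; python3 st.py; python3 -m crank '[[100,0,60,0,0],[100,0,120,0,0],[100,0,180,0,0]]'>/dev/null; python3 st.py
```

```text
t 1.475 tcp [ 0.0907 -0.1816  0.2479] w 1.0049902604678576 gf 0.0 F [-1.0555 -0.4524 -0.6671]
q [ 1.8829  0.4691 -1.3899  2.4511  0.5129  0.782  -1.0552]
[[ 0.9109  0.4106 -0.0412]
 [ 0.4121 -0.8997  0.1438]
 [ 0.022  -0.1479 -0.9888]]
tilt deg 8.600151367248019 dir 105.97409229242976
t 1.85 tcp [ 0.1654 -0.3452  0.22  ] w 1.0012867724257375 gf 0.0 F [0.3754 0.3363 1.0657]
q [ 1.6969  0.7475 -1.1727  1.9872  0.6769  1.0667 -0.9535]
[[ 0.9109  0.4105 -0.0419]
 [ 0.4121 -0.8994  0.1457]
 [ 0.0221 -0.15   -0.9884]]
tilt deg 8.721716799184597 dir 106.04027635469532
```

The lean holds at 8.7°. With the grasp at hopper u≈105 mm, the pads overlap the tile by about 14 mm and the gripper body clears the front angles, so that's enough. Next I'll plan the approach and find the bystanders and the wrist camera's side.

```bash
cat >plan.py <<'E'
from h import *
np.set_printoptions(precision=4,suppress=True)
H=np.array([.5208,.1225,0]);a=np.radians(-74.3);U=np.array([np.cos(a),np.sin(a),0]);N=np.array([-U[1],U[0],0])
def go(gp,yaw_vec=None,grip=.0187):
    """shift (mm, tool axes) + spin bringing grasp point to gp, tool y along yaw_vec"""
    s=env.sense();M=R.from_quat(s['tcp_rot']).as_matrix()
    sh=M.T@(np.array(gp)+grip*M[:,2]-s['tcp_pos'])*1000
    out=[]
    if yaw_vec is not None:
        for v in(yaw_vec,-yaw_vec):
            w=M.T@v;out.append(round(np.arctan2(-w[0],w[1]),3))
    return sh.round(1),out
E
python3 - <<'E'
from plan import *
s=env.sense();M=R.from_quat(s['tcp_rot']).as_matrix()
c,d=ray(eyes.get_calibration('wrist'),[[320,240]]);print('cam in tool mm',M.T@(c-s['tcp_pos'])*1000,'axis',M.T@d[0])
top=eyes.get_calibration('top')
print('jar',on(top,[[367,181]],.1),'mug',on(top,[[448,190]],.09))
g=H+U*.200+[0,0,.20];print(g,go(g,N),)
print('home',on(top,[[625,400]],.05))
E
```

```text
cam in tool mm [  68.3841    0.2403 -141.4775] axis [-0.2692  0.0023  0.9631]
jar [[ 0.7682 -0.0056  0.1   ]] mug [[ 0.744  -0.1938  0.09  ]]
[ 0.5749 -0.07    0.2   ] (array([485.9, -76.4,  61.5]), [np.float64(-1.418), np.float64(1.723)])
home [[ 0.2555 -0.5732  0.05  ]]
```

```bash
python3 -m crank '[[100,50,-8,0,0.17],[100,100,-15,0,0.35],[100,150,-23,0,0.52],[100,200,-30,0,0.69],[100,250,-38,0,0.86],[100,300,-45,5,1.03],[100,350,-53,15,1.21],[100,400,-62,30,1.38],[100,440,-70,45,1.55],[100,470,-75,60,1.72],[100,486,-76,61,1.72],[100,486,-76,61,1.72]]'>/dev/null; python3 st.py; python3 - <<'E'
from plan import *
g=H+U*.105+[0,0,.067];print(go(g,N))
cal=eyes.get_calibration('wrist');im=eyes.capture('wrist');np.save('w1.npy',im);cv2.imwrite('pics/w1.png',im[:,:,::-1])
print(proj(cal,[H+U*.105+N*.028+[0,0,.074],H+U*.105-N*.028+[0,0,.074]]),proj(cal,[H+U*.078+[0,0,.225]]))
E
```

```text
t 3.35 tcp [ 0.5742 -0.0642  0.1822] w 1.0031607711633348 gf 0.0 F [-0.3496 -0.7102 -0.0381]
q [ 0.2538  0.8096 -0.2562  1.4638  0.0522  0.9384 -2.8232]
[[ 0.2734 -0.961  -0.0421]
 [-0.9499 -0.2766  0.1453]
 [-0.1512  0.0003 -0.9885]]
tilt deg 8.699295302736518 dir 106.16894476805793
(array([-70.7,   0.3, 146.1]), [np.float64(-3.135), np.float64(0.006)])
[[280.6165 328.7175]
 [357.2026 329.0458]] [[318.7854 607.435 ]]
```

View pics/w1.png

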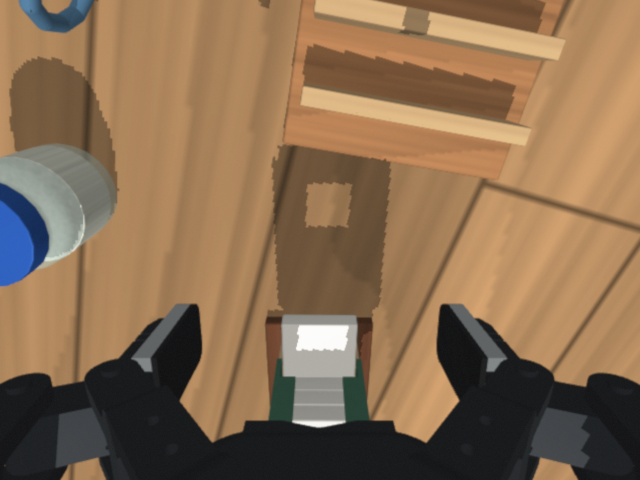

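The wrist view shows the tile end centred, front edge at row ≈316 and columns 283–356, where I predicted 281–357. The gripper is lined up laterally, and the camera is on the side away from the hopper. The rest is ahead at the top of the picture.

```bash
python3 - <<'E'
from plan import *
cal=eyes.get_calibration('wrist');c,_=ray(cal,[[0,0]]);print('cam u,n,z',(c-H)@U,(c-H)@N,c[2])
for z in(.074,.060):
    for p in [(283,316),(356,316),(320,316)]:
        P=on(cal,[p],z)[0];print(z,p,'u',round((P-H)@U,4),'n',round((P-H)@N,4))
im=np.load('w1.npy');print(im[308:334,290].sum(1)//3)
print(proj(cal,[H+U*x+[0,0,z] for x,z in((.109,.074),(.109,.06),(.105,.074))]))
E
```

```text
cam u,n,z 0.2846684882231863 0.00019766379516085764 0.31178457933687537
0.074 (283, 316) u 0.117 n 0.025
0.074 (356, 316) u 0.1172 n -0.0276
0.074 (320, 316) u 0.1171 n -0.0016
0.06 (283, 316) u 0.1071 n 0.0265
0.06 (356, 316) u 0.1074 n -0.0292
0.06 (320, 316) u 0.1072 n -0.0017
[ 87  86  87  87  87  89 110 130 137 138 138 139 140 141 141 145 160 172
 172 172 171 172 172 173 172 172]
[[317.6848 325.2586]
 [317.7187 314.0736]
 [317.6651 329.7492]]
```

The front end is at u≈108.5 mm and n≈−1.5 mm. I'll come down at u=150 mm, then move in.

```bash
python3 - <<'E'
from plan import *
for u,z in((.155,.12),(.150,.063),(.104,.063)): print(go(H+U*u-N*.0015+[0,0,z]))
E
```

```text
(array([-30.2,   1.2,  86.4]), [])
(array([-26.5,   1.1, 143.5]), [])
(array([-72. ,   0.9, 150.5]), [])
```

```bash
python3 -m crank '[[100,-15,1,40,0],[100,-30,1,86,0],[100,-27,1,125,0],[100,-27,1,143,0],[100,-27,1,143,0]]'>/dev/null; python3 st.py; python3 - <<'E'
from plan import *
print(go(H+U*.104-N*.0015+[0,0,.063],N))
E
```

```text
t 4.025 tcp [ 0.5586 -0.0201  0.0448] w 1.0000239717475117 gf 0.0 F [-0.163  -0.0772  0.7275]
q [ 0.1459  0.9819 -0.1746  1.6459  0.001   0.5713 -2.8205]
[[ 0.2706 -0.9617 -0.0434]
 [-0.9506 -0.274   0.146 ]
 [-0.1523  0.0017 -0.9883]]
tilt deg 8.760989147019183 dir 106.54537487113456
(array([-45.7,  -0.8,   7.3]), [np.float64(-3.138), np.float64(0.003)])
```

```bash
python3 -m crank '[[100,-15,-0.5,2,0],[100,-30,-0.5,5,0],[100,-40,-1,6,0],[100,-46,-1,7,0],[100,-46,-1,7,0]]'>/dev/null; python3 st.py; python3 - <<'E'
from plan import *
s=env.sense();M=R.from_quat(s['tcp_rot']).as_matrix();g=s['tcp_pos']-.0187*M[:,2];print('grasp u n z',(g-H)@U,(g-H)@N,g[2])
a=eyes.capture('wrist');b=eyes.capture('scene')[150:320,240:440];b=cv2.resize(b,(565,480));cv2.imwrite('pics/w2.png',cv2.resize(np.hstack([a,b])[:,:,::-1],(800,319)))
E
```

```text
t 4.65 tcp [0.5478 0.0259 0.0456] w 1.0021070705483288 gf 0.0 F [-0.6087  0.3483 -1.2109]
q [ 0.0425  0.9652 -0.1279  1.7025 -0.0851  0.5162 -2.8206]
[[ 0.272  -0.9614 -0.0413]
 [-0.9504 -0.2751  0.1452]
 [-0.151  -0.0002 -0.9885]]
tilt deg 8.683651040378532 dir 105.8886655487713
grasp u n z 0.10309542884559748 -0.00016445374922339565 0.06407298180173235
```

View pics/w2.png

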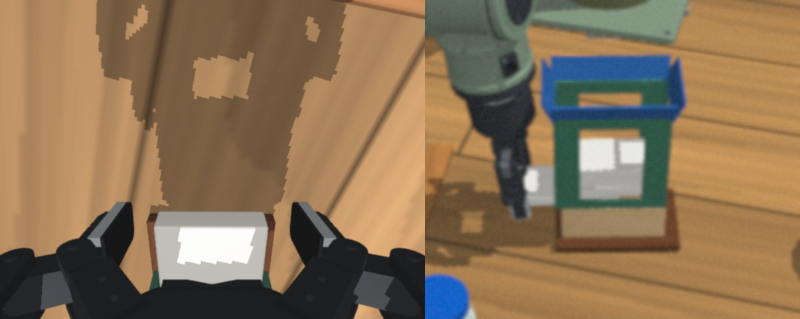

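The picture shows both fingers either side of the tile end, with no contact and the wrist clear of the lip. Now I'll grip it.

```bash
python3 -m crank '[[40,0,0,0,0],[40,0,0,0,0],[40,0,0,0,0],[40,0,0,0,0],[40,0,0,0,0]]' 90; python3 st.py|head -1;
```

```text
t: 5.38
tcp_pos: [0.548, 0.0252, 0.0458]
tcp_rot: [0.796, -0.601, -0.06, -0.046]
contact_force: [-1.3, -2.0, 8.2]
grip_width: 0.631
gripper_force: 92.7
t 5.375 tcp [0.548  0.0252 0.0458] w 0.631143160190746 gf 92.74325966835022 F [-1.2982 -1.9759  8.2374]
```

```bash
python3 -m crank '[[40,4,0,-0.6,0],[40,12,0,-1.8,0],[40,22,0,-3.4,0],[40,32,0,-4.9,0],[40,40,0,-6.1,0]]'; python3 -m crank '[[40,9,0,-1.4,0],[40,20,0,-3.1,0],[40,32,0.2,-4.9,0],[40,44,0.2,-6.7,0],[40,54,0.3,-8.2,0],[40,62,0.3,-9.5,0],[40,62,0.3,-9.5,0]]'; python3 - <<'E'
from plan import *
s=env.sense();M=R.from_quat(s['tcp_rot']).as_matrix();g=s['tcp_pos']-.0187*M[:,2];print('grasp u n z',(g-H)@U,(g-H)@N,g[2]);print(M)
a=eyes.capture('wrist');b=eyes.capture('scene')[150:320,240:440];b=cv2.resize(b,(565,480));cv2.imwrite('pics/w3.png',cv2.resize(np.hstack([a,b])[:,:,::-1],(800,319)))
E
```

```text
t: 6.0
tcp_pos: [0.5586, -0.0121, 0.0456]
tcp_rot: [0.796, -0.6, -0.061, -0.046]
contact_force: [-1.5, 4.0, 0.3]
grip_width: 0.637
gripper_force: 94.4
t: 6.88
tcp_pos: [0.5759, -0.0743, 0.0454]
tcp_rot: [0.796, -0.601, -0.06, -0.046]
contact_force: [0.0, 0.4, -2.4]
grip_width: 0.637
gripper_force: 95.5
grasp u n z 0.20721822884521449 -0.00021122839545960315 0.06392873400874605
[[ 0.2707 -0.9618 -0.0412]
 [-0.9508 -0.2738  0.1452]
 [-0.1509 -0.0002 -0.9885]]
```

View pics/w3.png

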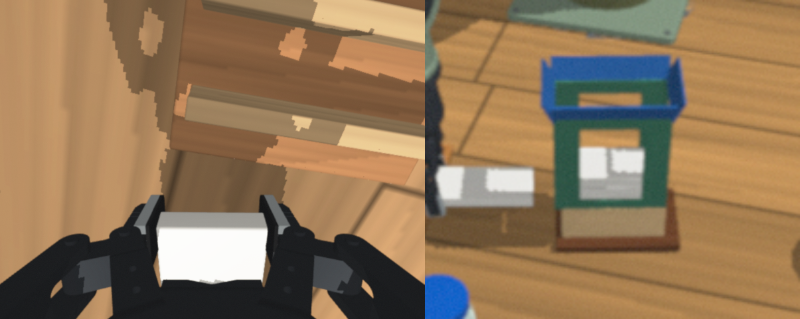

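Tile 1 is fully out and level in the grip, and the upper tiles have dropped one place inside the hopper. Next I'll work out the carry and the placing.

```bash
cat >place.py <<'E'
from plan import *
s=env.sense();M=R.from_quat(s['tcp_rot']).as_matrix();g=s['tcp_pos']-.0187*M[:,2]
a=np.radians(-83.9);Ur=np.array([np.cos(a),np.sin(a),0]);C=np.array([.5337,-.1632,0])
off=(H+U*.1525-N*.0005+[0,0,.067])-s['tcp_pos']   # tile centre rel TCP, held grasp
tl=M.T@off;np.save('tl.npy',np.c_[tl,M.T@U,M.T@np.array([0,0,1.])])
print('tile in tool',tl*1000)
for spin in(.16,.17,.18):
    M2=M@R.from_euler('z',spin).as_matrix();d=M2@(M.T@U);n=M2[:,:]@(M.T@np.array([0,0,1.]))
    print(spin,'tile axis',np.degrees(np.arctan2(d[1],d[0])),'pitch',np.degrees(np.arcsin(d[2])),'normal',n)
M2=M@R.from_euler('z',.17).as_matrix()
for z in(.11,.06):
    print(z,'shift mm',M.T@(C+[0,0,z]-M2@tl-s['tcp_pos'])*1000)
print('lift50',M.T@[0,0,50])
E
python3 place.py
```

```text
tile in tool [-53.6526   0.1923 -13.5452]
0.16 tile axis -83.36068525389521 pitch 0.11399850376635481 normal [0.0237 0.0048 0.9997]
0.17 tile axis -83.92685549167231 pitch 0.1283606920063912 normal [0.0252 0.0049 0.9997]
0.18 tile axis -84.4930039978284 pitch 0.14356762663452596 normal [0.0267 0.0051 0.9996]
0.11 shift mm [117.0523  74.0019 -61.5566]
0.06 shift mm [124.6234  74.0098 -12.1332]
lift50 [ -7.5711  -0.0079 -49.4235]
```

```bash
python3 -m crank '[[40,-3,0,-20,0],[40,-2,2,-42,0],[40,20,15,-55,0.03],[40,50,32,-61,0.07],[40,80,50,-61.5,0.11],[40,102,64,-61.5,0.15],[40,114,72,-61.5,0.17],[40,117,74,-61.5,0.17],[40,117,74,-61.5,0.17]]'; cat >chk.py <<'E'
from plan import *
s=env.sense();M=R.from_quat(s['tcp_rot']).as_matrix();T=np.load('tl.npy')
c=s['tcp_pos']+M@T[:,0];d=M@T[:,1];n=M@T[:,2];C=np.array([.5337,-.1632,0])
print('tile c',c,'err',(c-C)*1000,'axis',np.degrees(np.arctan2(d[1],d[0])),'normal',n)
print('shift to place z .060,.0585',[(M.T@(C+[0,0,z]-c)*1000).round(1) for z in(.062,.0585)])
E
python3 chk.py; python3 - <<'E'
from h import *
im=eyes.capture('top');cv2.imwrite('pics/t3.png',im[:,:,::-1]);a=im[225:345,360:520];b=eyes.capture('scene')[190:300,150:300]
cv2.imwrite('pics/t3v.png',np.hstack([cv2.resize(a,(400,300)),cv2.resize(b,(400,300))])[:,:,::-1])
E
```

```text
t: 8.1
tcp_pos: [0.5393, -0.2132, 0.0887]
tcp_rot: [0.743, -0.665, -0.064, -0.041]
contact_force: [-0.2, 0.6, -1.6]
grip_width: 0.635
gripper_force: 95.4
tile c [ 0.534  -0.1625  0.1101] err [  0.2932   0.7003 110.1019] axis -83.85507634070804 normal [0.0248 0.0047 0.9997]
shift to place z .060,.0585 [array([ 7.8, -0.8, 47.5]), array([ 8.4, -0.9, 50.9])]
```

View pics/t3v.png

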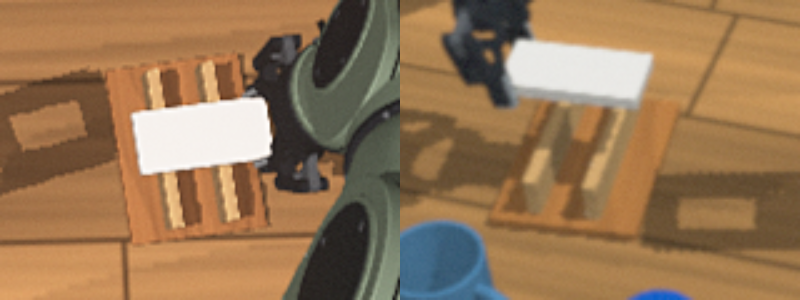

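The tile is held level above both slats with its axis square to them. I'll check its position in the top view, using its top face at z=0.117.

```bash
cat >tm.py <<'E'
from h import *
import sys
def tile(im,z):
    cal=eyes.get_calibration('top');im=im.astype(int)
    for c in blobs(im.min(2)>150,(390,230,500,330),200):
        bx=cv2.boxPoints(cv2.minAreaRect(c));P=on(cal,bx,z);e=[P[1]-P[0],P[2]-P[1]]
        print('ctr',P.mean(0),[(round(np.linalg.norm(v),4),round(np.degrees(np.arctan2(v[1],v[0])),1)) for v in e])
E
python3 -c "
from tm import *
tile(cv2.imread('pics/t3.png'),.117)"
```

```text
ctr [ 0.53493484 -0.15984872  0.117     ] [(np.float64(0.1222), np.float64(-84.0)), (np.float64(0.0572), np.float64(-176.1))]
```

```bash
python3 -m crank '[[40,3,0,15,0],[40,5,0,28,0],[40,8,0,38,0],[40,9,-0.2,45,0],[40,9.3,-0.2,48.5,0],[40,9.3,-0.2,48.5,0],[40,9.3,-0.2,48.5,0]]'; python3 chk.py
```

```text
t: 9.07
tcp_pos: [0.5383, -0.2163, 0.0396]
tcp_rot: [0.742, -0.666, -0.064, -0.041]
contact_force: [-0.3, -0.3, -1.8]
grip_width: 0.638
gripper_force: 95.5
tile c [ 0.5331 -0.1656  0.061 ] err [-0.6186 -2.3716 60.9772] axis -83.940586011951 normal [0.0246 0.0054 0.9997]
shift to place z .060,.0585 [array([-2.4, -0.8, -0.7]), array([-1.9, -0.9,  2.8])]
```

```bash
python3 -m crank '[[40,0.2,0,1,0],[40,0.4,0,2,0],[40,0.4,0,2.7,0],[40,0.4,0,2.7,0]]'; python3 chk.py
```

```text
t: 9.57
tcp_pos: [0.5382, -0.2164, 0.0367]
tcp_rot: [0.742, -0.666, -0.064, -0.04]
contact_force: [-0.1, -2.0, 1.7]
grip_width: 0.633
gripper_force: 96.0
tile c [ 0.5329 -0.1657  0.0581] err [-0.7935 -2.476  58.0621] axis -83.94664146740641 normal [0.0248 0.0055 0.9997]
shift to place z .060,.0585 [array([-2.9, -1. , -3.6]), array([-2.4, -1. , -0.1])]
```

Contact is just starting. I'll press lightly and check the position in the top view before releasing.

```bash
python3 -m crank '[[40,0,0,0.6,0],[40,0,0,1,0],[40,0,0,1,0]]'; python3 -c "
from tm import *
im=eyes.capture('top')[:,:,::-1];cv2.imwrite('pics/t4.png',im);tile(im,.064)"; python3 chk.py
```

```text
t: 9.95
tcp_pos: [0.5382, -0.2166, 0.0361]
tcp_rot: [0.742, -0.666, -0.064, -0.04]
contact_force: [-2.8, -3.0, 10.5]
grip_width: 0.632
gripper_force: 96.9
ctr [ 0.53404929 -0.16342481  0.064     ] [(np.float64(0.1215), np.float64(-84.3)), (np.float64(0.0572), np.float64(-176.4))]
tile c [ 0.5329 -0.1658  0.0574] err [-0.766  -2.5742 57.4396] axis -83.9557071725698 normal [0.0245 0.0059 0.9997]
shift to place z .060,.0585 [array([-3.1, -0.9, -4.2]), array([-2.6, -1. , -0.7])]
```

In the top view the tile centre is within 0.5 mm of the rest centre and 0.4° of square, and the contact force is 10 N. I'll release it gently.

```bash
python3 -m crank '[[60,0,0,0,0],[60,0,0,0,0]]' 20; python3 -m crank '[[66,0,0,0,0],[68,0,0,0,0],[72,0,0,0,0],[80,0,0,0,0],[100,0,0,0,0],[100,0,0,0,0],[100,0,0,0,0]]'; python3 - <<'E'
from tm import *
im=eyes.capture('top')[:,:,::-1];cv2.imwrite('pics/t5.png',im);tile(im,.064)
M=R.from_quat(env.sense()['tcp_rot']).as_matrix();print('away50',M.T@[.1063*60,-.9943*60,0],'up100',M.T@[0,0,100])
cv2.imwrite('pics/w5.png',eyes.capture('wrist')[:,:,::-1])
E
```

```text
t: 10.25
tcp_pos: [0.5382, -0.2166, 0.0361]
tcp_rot: [0.742, -0.666, -0.064, -0.04]
contact_force: [-1.6, -2.7, 10.8]
grip_width: 0.636
gripper_force: 96.9
t: 11.12
tcp_pos: [0.5381, -0.2161, 0.0356]
tcp_rot: [0.742, -0.666, -0.064, -0.04]
contact_force: [0.4, 0.2, -0.2]
grip_width: 1.005
gripper_force: 0.0
ctr [ 0.53392882 -0.16357291  0.064     ] [(np.float64(0.1222), np.float64(-84.1)), (np.float64(0.0573), np.float64(-176.2))]
away50 [59.32893959  0.20678695 -8.93252564] up100 [-14.89198934   2.54000129 -98.85229915]
```

View pics/w5.png

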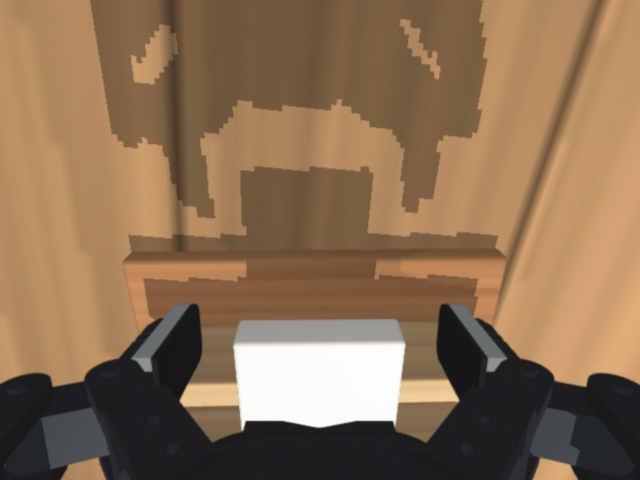

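The fingers are clear on both sides and the tile lies flat and square. I'll back away along the rest's −y world side, then up.

```bash
python3 -m crank '[[100,15,0,-3,0],[100,40,0,-6,0],[100,70,0,-15,0],[100,85,0,-50,0],[100,95,0,-100,0],[100,100,0,-130,0],[100,100,0,-130,0],[100,100,0,-130,0]]'; python3 - <<'E'
from tm import *
im=eyes.capture('top')[:,:,::-1];tile(im,.064)
b=eyes.capture('scene')[140:360,110:440,::-1]
cv2.imwrite('pics/f.png',np.hstack([cv2.resize(im[150:350,250:490],(400,333)),cv2.resize(b,(400,333))]))
E
```

```text
t: 12.22
tcp_pos: [0.5534, -0.3337, 0.1485]
tcp_rot: [0.742, -0.666, -0.065, -0.04]
contact_force: [0.4, 0.7, 0.4]
grip_width: 1.001
gripper_force: 0.0
ctr [ 0.53394708 -0.16372009  0.064     ] [(np.float64(0.1219), np.float64(-84.0)), (np.float64(0.0573), np.float64(-176.1))]
```

View pics/f.png

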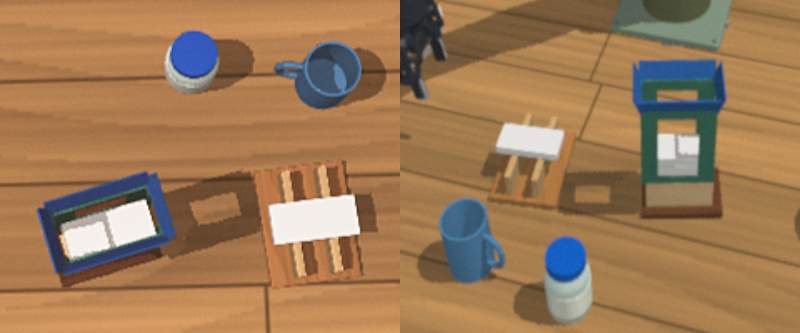

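The tile is centred and square across both slats, three tiles remain in the hopper, the jar and mug are where they were, and the arm is clear.

```bash
python3 -c "
from rig import env
print(env.job_done())"
```

```text
the job is handed in; nothing more can be done
None
```

I handed the job in at about 12 s: the bottom tile lies flat, centred to about 0.6 mm and square to under 0.5° across both slats, the other three dropped and stayed in the hopper, and the bowl, jar and mug were never touched; the one slip was joint 4 reading 2.4511 rad against its 2.45 limit for a moment while I was leaning the tool.

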